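Lock the tube block in the chilled bath and hold the homogeniser probe in the tube

TASK

Take the aluminium block that carries the single sample tube, set it fully down in the pocket of the chilled bath, keeping it upright, and swing the bath's lever fully shut so that its nose locks the block's flange. Then lift the cordless homogeniser out of its stand, lower its steel probe into the tube without touching the tube or block anywhere, and finish while holding it there: upright, still, centred in the tube, with the tip about 1 cm above the tube's floor. Leave the spare block, the dish stack and the jar where they are.

Things in the scene. Friction and masses are not known exactly. Their poses are not given: they have to be found in the camera images.
- block: Loose aluminium block, about 0.36 kg, the one with a white open tube standing up out of it. Base flange 60 x 60 x 30 mm high; on it a centred neck 42 x 42 mm, from 30 to 64 mm above the underside, leaving a 9 mm ledge all round. Grip it by the neck. Origin: centre of the underside; z up, x and y square to the sides. It fits the pocket any of four ways round
- tube_mouth (a point): Centre of the tube's open mouth, level with its rim, 75 mm above the block's underside. The tube is fixed in the block's centre: 24 mm outside, 20 mm straight bore
- tube_floor (a point): Centre of the tube's inner floor, on the bore axis, 62 mm below the mouth
- bath: Chilled dry bath, white bench unit fixed to the bench, 170 (x) x 190 (y) mm, flat deck 62 mm high. Origin: centre of its underside; -x is its front with keys and display. One square pocket in the deck, 65 x 65 mm, square to the bath, 26 mm deep, 3 mm chamfer. The deck is free for fingers on the pocket's -x and +x sides; the lever is on its -y side
- pocket_floor (a point): Centre of the pocket's floor, 36 mm above the bench, at x = +15, y = +40 mm in the bath's frame; axes as the bath's. The block has 2.5 mm play each side; seated, its ledge stands 4 mm and its neck's top 38 mm above the deck
- lever_pivot (a point): Foot, on the deck, of the lever's vertical pivot axis, at x = +15, y = -14.5 mm in the bath's frame (22 mm from the pocket's edge); axes as the bath's. The bolt rises 20 mm above the deck
- lever (a joint): Locking lever, rad: 0 shut (at its stop), 1.6 fully open; starts at 1.15 to 1.6. Steel bar 12 mm wide, 6 to 12 mm above the deck. Shut, its 30 mm nose points to the bath's +y, 8 mm past the pocket's edge and 2 mm over the seated block's ledge, and the knob is towards -y. Open, the knob is towards -x. Shuts anticlockwise from above with about 1 N at the knob; stays where left
- lever_knob (a point): Centre of the top of the lever's upright round black knob, 14 mm in diameter and 30 mm tall (12 to 42 mm above the deck), 60 mm from the pivot axis
- homogeniser: Loose cordless homogeniser, about 0.32 kg, hanging upright in its stand. From the tip up: steel probe 10 mm thick and 60 mm long, steel nose widening to 23 mm, grey collar 38 mm wide from 85 to 97 mm, round white handle 36 mm wide up to 180 mm. Origin: centre of the probe's tip; z runs up the probe and handle. Grip the handle 140 to 170 mm above the tip
- probe_tip (a point): Centre of the flat lower end of the probe
- handle_top (a point): Centre of the top of the handle, 180 mm above the tip
- stand: Stand fixed to the bench: base plate 120 x 90 x 10 mm, post 118 mm high 60 mm off in +x, and a closed ring (28 mm hole, 56 mm outside, top 105 mm above the bench) over the origin, which is on the bench. The collar rests on the ring with the tip 20 mm above the bench; lift straight up at least 90 mm to come clear
- spare_block: Bystander: spare aluminium block with the same 60 mm flange but a low neck (42 mm high in all), four small wells and no tube. Origin: centre of its underside. It and the tube block may have changed places
- dishes: Bystander: stack of three clear dishes, 90 mm in diameter, 45 mm high. Origin: centre of its underside
- jar: Bystander: jar with a blue cap, 64 mm in diameter, 85 mm high. Origin: centre of its underside
Things that resemble listed ones, but are neither listed nor needed, are in the scene too. Leave any green, turquoise or yellow look-alike of the block alone.

How it is judged:
By the outcome, as a careful person would: the job done as asked, in the order asked, and still so for the second after the job is handed in, while the arm keeps its last pose, push and grip.
It also fails if it takes over 72 s, if anything falls off the work surface, if the arm or the gripper's body presses on something with over 40 N, if the wrist force passes 120 N, or if a joint passes its speed limit or range.

ROBOT

A 6-joint arm with a two-finger parallel gripper is mounted at the origin on the work surface. World frame = base frame: x ahead of the robot, y to its left, z up, the work surface at z = 0. Lengths are in m, angles in degrees, forces in N, time in s.
With the tool pointing down it reaches from about 0.4 to 0.825 m from the base axis. Payload 7 kg.
Tool frame: the origin (TCP) lies midway between the tips of the shut fingers; the grasp point (between the pads) lies 19 mm behind it (r.grip_point_offset is the z of the grasp point in the tool frame, in m); z points along the fingers, y is the line along which they close (so a half turn about z gives the same grasp; the last joint's range is limited). The gripper opens to 88 mm and grips with 3 to 60 N. Pads are 19 mm wide; open, the fingers measure 130 mm over their backs; the gripper's body (78 mm by 193 mm) begins 47 mm behind the grasp point.
Start: joints at [93.455, 20.546, 0.682, 0, -70.136, -16.507], TCP at [0.152, 0.658, 0.227] pointing down, gripper open.
Joint ranges: [-176.03, 176.03], [-82.01, 121.73], [-58.28, 71.71], [-173.87, 95.51], [-174.79, -0.11], [-173.66, 173.66]. Speed limits (degrees/s): [136.94, 136.94, 172.46, 180, 180, 180].

INTERFACE

Orientations are given as [roll, pitch, yaw] about the fixed x, y, z axes, in that order (R = Rz(yaw) Ry(pitch) Rx(roll)).
In Python, from plant import r, viewer, recognise, outline_of, pinpoint gives the robot as it stands.
- The arm moves only by the tool move_arm, never from a script. Its argument "targets" is a list of rows, each a list of 2 entries, a list of its own where there are three numbers: the shift along the tool's x, y, z in cm, then the turn, a rotation vector about the tool's x, y, z in rad. A call has 1 to 5 rows; each row is the pose to reach, as a shift and turn from the pose commanded when the call began, along the tool's axes at that moment; what a row does not reach only later rows make up. A row lasts 1/8 s, in which the tool goes at most 62.5 mm and 10.7 degrees, less where a joint would pass 70% of its speed; a pose out of reach is approached as far as the arm can. A call with a gripper value outside its range is refused whole. "jaw" is the finger opening in cm, from 0 to 8.76, set as the call begins (left out, the last holds). The fingers move at their own pace and stop on an object; "squeeze" is the grip in N (left out, the last holds). Time passes only in rows, so rows that repeat a pose let the fingers close. It gives the time, the measured TCP pose, the force, the opening and the grip force at its end, in the units of the state.
- r.get_state(): the state, without advancing time (a new reading comes with each control period).
- viewer.capture(name): name is "scene" or "side" or "wrist"; returns a dict with "image" (480x640x3 uint8, blue, green, red), "intrinsics" (3x3 intrinsics, pixels), "camera_from_world" (4x4, takes a point from world to camera coordinates). Camera axes: x right, y up, looking along -z (the intrinsics and any distortion apply to the point x, -y, -z); pixel columns grow to the right and rows downward; lengths in m; the calibration is good to about 2 mm. A picture is of the moment at which its call begins. There is no depth.
- r.close_job(): hands the job in; it is judged then, once.
Trained networks look in the newest picture that a camera, given by its name, has taken for a name from the list of things; names that differ only in an ending like _2 or _b are one class to them, and where a whole thing is asked for, a point or a joint stands for the part that bears it (a point fixed in the world has none). Each returns a list of dicts, best first, with "score" (0 to 1); they miss things now and then, are a little off and sometimes report something else, mostly with a low value. They report only what shows in the picture. A call takes as long as a camera call. They do not tell look-alikes from the thing itself.
- recognise(label, camera): "box" ([left, top, right, bottom] in pixels, round what is visible of it).
- outline_of(label, camera): "mask" (480x640 bool, what is visible of it) and "box" ([left, top, right, bottom] in pixels, round what is visible of it).
- pinpoint(label, camera): "location" ([row, column] in pixels: a listed point, or the origin of a listed thing).
The state is a dict: "time_s": time; "joints": joint angles; "qd": joint speeds; "joint_torque": joint torques, N m; "tcp_pos": TCP position; "eef_rot": TCP orientation; "contact_force": force on the tool from outside, world axes, zero at the start; "moment": the same for the moment, N m; "gripper_width": finger opening in m; "gripper_force": force on a finger pad.
Only numpy, scipy, OpenCV 4.12 (cv2) and the standard library are available. Lean on these libraries where they do the work, as an engineer would, in place of code of your own. Each camera call takes 0.05 s, during which the arm holds its last target. There are 200 camera calls.

## Working session

There is one attempt and no reset: what is moved stays moved. The work goes in short steps, Python scripts to look and compute and a tool call to move; the robot and the scene stay as the last step left them, time stands still between calls to the robot, and variables do not carry over. Pictures are saved under pics/ and viewed, at most 10 in all, crops included, and the job is handed in when it is done.

Besides the shell and the picture viewer there is one more tool, called after "Request:" in YAML: its name, and indented under it one key for each argument. move_arm: Moves the arm, as the interface text tells. Its arguments: {"type":"object","properties":{"targets":{"type":"array","items":{"type":"array"}},"jaw":{"type":"number"},"squeeze":{"type":"number"}},"required":["targets"]}

```bash
ls; mkdir -p pics; cat > h.py <<'E'
import numpy as np, cv2
from plant import r, viewer, recognise, outline_of, pinpoint
from scipy.spatial.transform import Rotation as R
def cap(n):
    d=viewer.capture(n); return d
def ray(d,px):  # px=(row,col)
    K=np.array(d["intrinsics"]);T=np.array(d["camera_from_world"])
    v=np.linalg.inv(K)@np.array([px[1],px[0],1.0]); v=np.array([v[0],-v[1],-v[2]])
    o=-T[:3,:3].T@T[:3,3]; w=T[:3,:3].T@v; return o,w/np.linalg.norm(w)
def onz(d,px,z):
    o,w=ray(d,px); return o+w*(z-o[2])/w[2]
def proj(d,p):
    K=np.array(d["intrinsics"]);T=np.array(d["camera_from_world"])
    c=T[:3,:3]@np.asarray(p)+T[:3,3]; q=K@np.array([c[0],-c[1],-c[2]]); return q[1]/q[2],q[0]/q[2]
def tri(obs):
    A=np.zeros((3,3));b=np.zeros(3)
    for d,px in obs:
        o,w=ray(d,px);P=np.eye(3)-np.outer(w,w);A+=P;b+=P@o
    return np.linalg.solve(A,b)
E
python3 - <<'E'
from h import *
S={c:cap(c) for c in("scene","side","wrist")}
for c in S: cv2.imwrite(f"pics/{c}0.png",S[c]["image"]); o,w=ray(S[c],(240,320)); print(c,o.round(3),w.round(3))
cv2.imwrite("pics/both0.png",np.vstack([cv2.resize(S[c]["image"],(400,300)) for c in("scene","side")]))
for l,z in dict(block=0,tube_mouth=.075,pocket_floor=.036,lever_pivot=.062,lever_knob=.104,homogeniser=.02,handle_top=.2,stand=0,spare_block=0,bath=0,jar=0,dishes=0).items():
  for c in S:
    for p in pinpoint(l,c)[:3]:
      print(l,c,round(p["score"],2),np.round(p["location"]),onz(S[c],p["location"],z).round(3))
s=r.get_state();print(s)
E
```

```text
pics
scene [ 1.107 -0.807  0.937] [-0.412  0.651 -0.638]
side [ 0.489 -0.912  0.685] [ 0.09   0.85  -0.519]
wrist [0.218 0.642 0.383] [-0.252  0.054 -0.966]
block scene 0.95 [236. 340.] [ 0.534  0.189 -0.   ]
block scene 0.84 [256. 378.] [0.648 0.175 0.   ]
block scene 0.6 [217. 370.] [0.558 0.293 0.   ]
block side 0.93 [248. 340.] [0.653 0.166 0.   ]
block side 0.86 [226. 297.] [0.556 0.294 0.   ]
block side 0.84 [246. 293.] [0.536 0.19  0.   ]
tube_mouth scene 0.98 [210. 337.] [0.526 0.187 0.075]
tube_mouth scene 0.97 [234. 380.] [0.652 0.165 0.075]
tube_mouth scene 0.94 [196. 297.] [0.415 0.18  0.075]
tube_mouth side 0.78 [200. 298.] [0.562 0.297 0.075]
tube_mouth side 0.78 [219. 338.] [0.652 0.18  0.075]
tube_mouth side 0.73 [226. 241.] [0.413 0.182 0.075]
pocket_floor scene 0.8 [296. 316.] [ 0.618 -0.045  0.036]
pocket_floor side 0.85 [288. 336.] [ 0.612 -0.047  0.036]
lever_pivot scene 0.89 [303. 295.] [ 0.607 -0.108  0.062]
lever_pivot side 0.88 [296. 338.] [ 0.608 -0.11   0.062]
lever_knob scene 0.78 [276. 270.] [ 0.548 -0.107  0.104]
lever_knob side 0.71 [245. 291.] [0.526 0
[... 1228 characters left out ...]
33   0.   ]
{'time_s': 1.95, 'joints': array([ 9.34581139e+01,  2.05459119e+01,  6.79997884e-01, -1.54215177e-03,
       -7.01374770e+01, -1.65055590e+01]), 'qd': array([-0.02658748,  0.0588834 ,  0.00829848,  0.03593492,  0.04190927,
       -0.05448773]), 'joint_torque': array([ 1.77519432e-04, -5.82365906e+01,  2.93288201e+01,  7.00253338e+00,
        1.24003622e-02, -8.88207694e-06]), 'tcp_pos': array([0.15240747, 0.65751375, 0.22654653]), 'eef_rot': array([ 1.79996337e+02,  4.27206163e-04, -1.30479691e+01]), 'contact_force': array([-0.14965474, -0.19565177,  0.63650972]), 'moment': array([-0.06441605, -0.00465808,  0.01654754]), 'gripper_force': 0.0, 'gripper_width': 0.08741740987340632}
```

```bash
python3 - <<'E'
import cv2
i=cv2.imread("pics/scene0.png")
cv2.imwrite("pics/sc1.png",cv2.resize(i[160:430,90:450],(800,600),interpolation=cv2.INTER_CUBIC))
E
```

```text
(no output)
```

View pics/sc1.png

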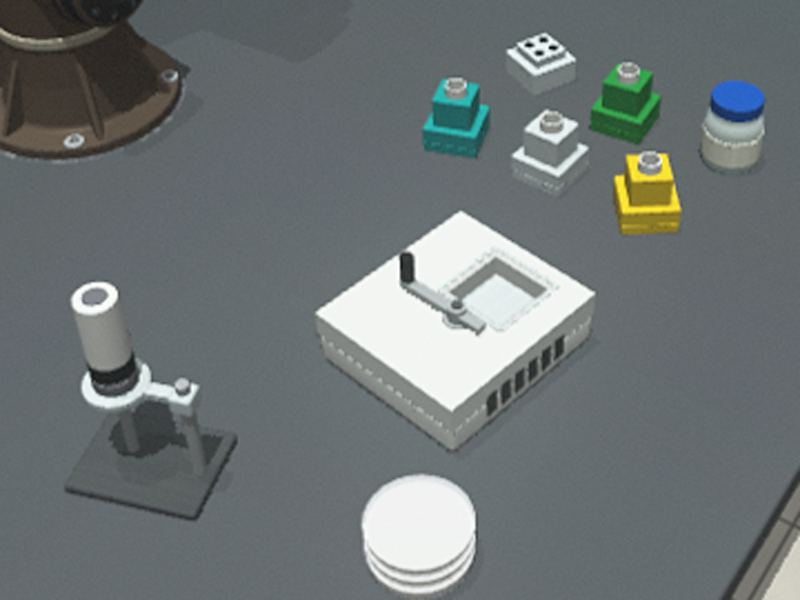

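White block with tube is at crop (552,120), i.e. ≈(0.53,0.19); coloured look-alikes surround it, spare block is behind; the lever is open (knob at crop (406,265)), homogeniser at left. Moving above the block.

Request:
move_arm:
  targets:
    - [[4.78, 3.71, -0.2], [0, 0, 0]]
    - [[9.56, 7.42, -0.4], [0, 0, 0]]
    - [[14.34, 11.13, -0.6], [0, 0, 0]]
    - [[19.12, 14.84, -0.8], [0, 0, 0]]
    - [[23.9, 18.55, -1.0], [0, 0, 0]]

```text
time_s: 2.58
tcp_pos: [0.3443, 0.4213, 0.237]
eef_rot: [-180.0, -0.0, -13.0]
contact_force: [0.9, 0.7, -0.7]
gripper_width: 0.0876
gripper_force: 0.0
```

Request:
move_arm:
  targets:
    - [[4.78, 3.71, -0.2], [0, 0, 0]]
    - [[9.56, 7.42, -0.4], [0, 0, 0]]
    - [[14.34, 11.13, -0.6], [0, 0, 0]]
    - [[19.12, 14.84, -0.8], [0, 0, 0]]
    - [[23.9, 18.55, -1.0], [0, 0, 0]]

```text
time_s: 3.2
tcp_pos: [0.5354, 0.1866, 0.2471]
eef_rot: [-180.0, -0.0, -13.0]
contact_force: [0.6, 1.8, 0.0]
gripper_width: 0.0877
gripper_force: 0.0
```

```bash
cat >> h.py <<'E'
def cmd(p,yaw):  # shift cm / turn from present measured pose to vertical pose at p
    s=r.get_state();Rc=R.from_euler("xyz",s["eef_rot"],degrees=True);Rt=R.from_euler("xyz",[180,0,yaw],degrees=True)
    print("tcp",s["tcp_pos"].round(4),s["eef_rot"].round(2),"shift",(Rc.inv().apply(np.array(p)-s["tcp_pos"])*100).round(2),"turn",(Rc.inv()*Rt).as_rotvec().round(3))
def warp(d,z,x0,y0,w,h,m):  # top view on plane z, m px per metre; up=+x, left=+y ; x0,y0 centre
    pts=[];dst=[]
    for a,b in((-1,-1),(1,-1),(1,1),(-1,1)):
        X=x0-b*h/2/m;Y=y0-a*w/2/m
        rr,c=proj(d,(X,Y,z));pts.append((c,rr));dst.append((w/2+a*w/2,h/2+b*h/2))
    return cv2.warpPerspective(d["image"],cv2.getPerspectiveTransform(np.float32(pts),np.float32(dst)),(w,h))
E
python3 - <<'E'
from h import *
d=cap("wrist");cv2.imwrite("pics/w1.png",d["image"])
for l,z in dict(block=0,tube_mouth=.075).items():
    for p in pinpoint(l,"wrist")[:3]: print(l,round(p["score"],2),np.round(p["location"]),onz(d,p["location"],z).round(4))
print(r.get_state()["tcp_pos"])
S=cap("scene")
a=warp(d,.064,.534,.189,400,400,2500); b=warp(S,.062,.593,-.09,400,400,1500)
cv2.imwrite("pics/c1.png",np.hstack([a,b]))
E
```

```text
block 0.98 [214. 220.] [0.5552 0.3057 0.    ]
block 0.96 [299. 351.] [0.4087 0.1734 0.    ]
block 0.95 [212. 320.] [ 0.5305  0.1867 -0.    ]
tube_mouth 0.93 [225. 198.] [0.5575 0.3061 0.075 ]
tube_mouth 0.72 [222. 321.] [0.5326 0.1846 0.075 ]
tube_mouth 0.68 [ 96. 300.] [0.6509 0.1777 0.075 ]
[0.53566168 0.18568589 0.24640053]
```

View pics/c1.png

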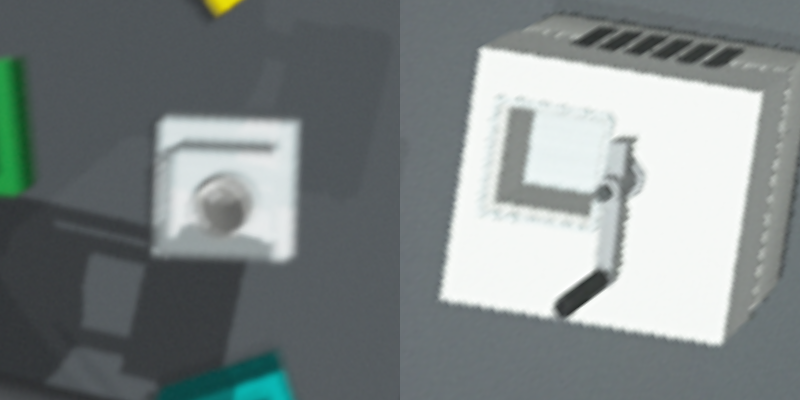

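The left panel shows the block's flange square to the world axes within about 1.5° (corners (157,118), (300,120), (295,262)). The right panel shows the bath yawed about −9° with the lever open, knob near (565,310).

Request:
move_arm:
  targets:
    - [[-0.36, 0.1, 1], [0, 0, 0.17]]
    - [[-0.36, 0.1, 2], [0, 0, 0.34]]
    - [[-0.36, 0.1, 3], [0, 0, 0.51]]
    - [[-0.36, 0.1, 4], [0, 0, 0.68]]
    - [[-0.36, 0.1, 5], [0, 0, 0.85]]
  jaw: 6.6

```text
time_s: 4.03
tcp_pos: [0.5298, 0.1894, 0.1964]
eef_rot: [-180.0, 0.0, -62.0]
contact_force: [0.4, 0.1, 0.7]
gripper_width: 0.0662
gripper_force: 0.0
```

Request:
move_arm:
  targets:
    - [[0, 0, 1], [0, 0, 0.17]]
    - [[0, 0, 2], [0, 0, 0.34]]
    - [[0, 0, 3], [0, 0, 0.52]]
    - [[0, 0, 3.5], [0, 0, 0.52]]
    - [[0, 0, 3.5], [0, 0, 0.52]]

```text
time_s: 4.65
tcp_pos: [0.5301, 0.1886, 0.1615]
eef_rot: [180.0, -0.0, -91.3]
contact_force: [-0.3, 0.1, -0.1]
gripper_width: 0.0657
gripper_force: 0.0
```

```bash
python3 - <<'E'
from h import *
d=cap("wrist")
for l,z in dict(block=0,tube_mouth=.075).items():
    for p in pinpoint(l,"wrist")[:3]: print(l,round(p["score"],2),np.round(p["location"]),onz(d,p["location"],z).round(4))
print(r.get_state()["joints"].round(1)); cmd((.532,.1855,.034),-91.5)
cv2.imwrite("pics/c2.png",np.hstack([warp(d,.030,.532,.1855,400,400,4000),warp(d,.064,.532,.1855,400,400,4000)]))
E
```

```text
block 0.84 [216. 316.] [0.5311 0.1818 0.    ]
block 0.73 [211. 195.] [0.6471 0.1743 0.    ]
block 0.71 [207. 442.] [0.4111 0.1753 0.    ]
tube_mouth 0.88 [224. 477.] [0.4118 0.1759 0.075 ]
tube_mouth 0.67 [233. 314.] [0.5326 0.1803 0.075 ]
tube_mouth 0.59 [232. 159.] [0.6475 0.177  0.075 ]
[ 39.5  13.  -18.9   0.  -58.1 -40.9]
tcp [0.5307 0.1884 0.162 ] [-1.7996e+02  2.0000e-02 -9.1400e+01] shift [ 0.29 -0.13 12.8 ] turn [-0.001  0.     0.002]
```

View pics/c2.png

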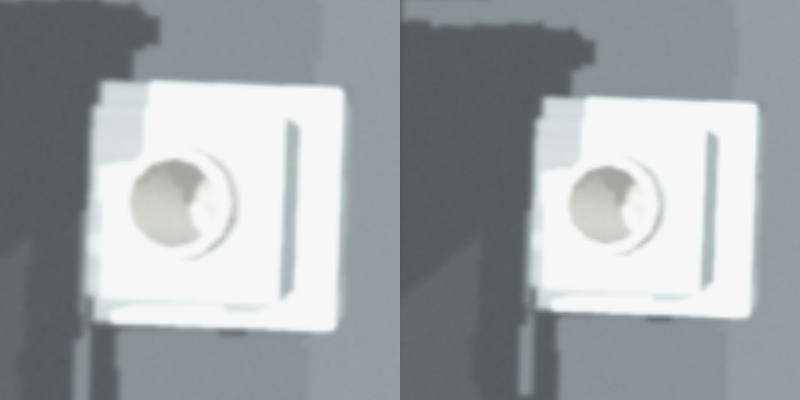

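Left panel: flange corners ~(103,82), (344,88), (338,330) → centre ≈(0.531,0.182), yaw −1.4°. Descending and gripping.

Request:
move_arm:
  targets:
    - [[0.6, -0.05, 3], [0, 0, 0]]
    - [[0.6, -0.05, 6], [0, 0, 0]]
    - [[0.6, -0.05, 9], [0, 0, 0]]
    - [[0.6, -0.05, 11.5], [0, 0, 0]]
    - [[0.6, -0.05, 12.7], [0, 0, 0]]

```text
time_s: 5.42
tcp_pos: [0.5306, 0.1817, 0.0336]
eef_rot: [179.9, -0.0, -91.5]
contact_force: [-0.4, 0.2, -0.4]
gripper_width: 0.0662
gripper_force: 0.0
```

Request:
move_arm:
  targets:
    - [[0, 0, 0], [0, 0, 0]]
    - [[0, 0, 0], [0, 0, 0]]
    - [[0, 0, 0], [0, 0, 0]]
    - [[0, 0, 0], [0, 0, 0]]
    - [[0, 0, 0], [0, 0, 0]]
  jaw: 3.5
  squeeze: 30

```text
time_s: 6.05
tcp_pos: [0.5316, 0.1825, 0.0356]
eef_rot: [-179.9, 0.1, -91.5]
contact_force: [-0.8, -0.1, 5.5]
gripper_width: 0.0419
gripper_force: 30.0
```

Request:
move_arm:
  targets:
    - [[0, 0, -1], [0, 0, 0]]
    - [[0, 0, -3], [0, 0, 0]]
    - [[0, 0, -6], [0, 0, 0]]
    - [[0, 0, -10], [0, 0, 0]]
    - [[0, 0, -14], [0, 0, 0]]

```text
time_s: 6.68
tcp_pos: [0.5302, 0.1816, 0.1757]
eef_rot: [179.9, -0.0, -91.6]
contact_force: [-0.0, 1.1, -3.1]
gripper_width: 0.042
gripper_force: 30.0
```

```bash
python3 - <<'E'
from h import *
d=cap("wrist");cv2.imwrite("pics/w3.png",d["image"]);s=r.get_state()
z=s["tcp_pos"][2]-.034
for p in pinpoint("tube_mouth","wrist")[:2]:
  print(round(p["score"],2),np.round(p["location"]),(onz(d,p["location"],z+.075)-s["tcp_pos"]).round(4))
cmd((.6165,-.055,.18),-99)
E
```

```text
0.95 [227. 466.] [-0.0543 -0.0428  0.041 ]
0.92 [238. 168.] [ 0.0462 -0.0419  0.041 ]
tcp [0.533  0.183  0.1796] [-179.63    0.23  -91.51] shift [23.57 -8.98 -0.07] turn [-0.006  0.004  0.131]
```

View pics/w3.png

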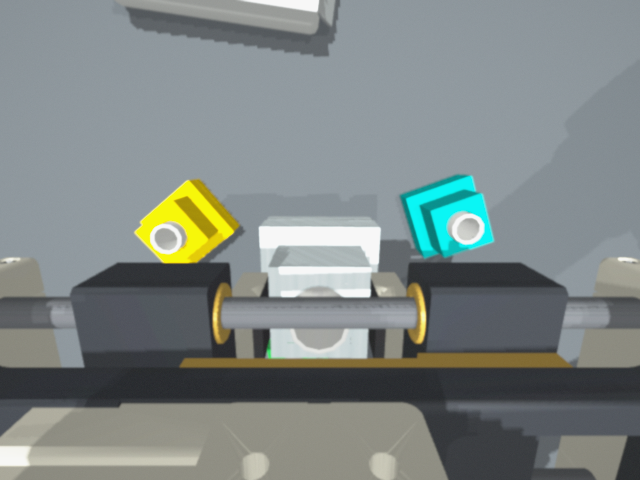

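The block is gripped squarely between the fingers (flange edge rows ~228, neck top edge ~268). The bath is ahead at the top.

Request:
move_arm:
  targets:
    - [[4.7, -1.8, 0], [0, 0, 0.03]]
    - [[9.4, -3.6, 0], [0, 0, 0.06]]
    - [[14.1, -5.4, 0], [0, 0, 0.09]]
    - [[18.8, -7.2, 0], [0, 0, 0.13]]
    - [[22.0, -9.0, 0], [0, 0, 0.13]]

```text
time_s: 7.4
tcp_pos: [0.6143, -0.0424, 0.1738]
eef_rot: [179.9, -0.0, -99.1]
contact_force: [-0.5, 0.0, -2.2]
gripper_width: 0.0418
gripper_force: 30.0
```

```bash
python3 - <<'E'
from h import *
d=cap("wrist");s=r.get_state();S=cap("scene");T=cap("side")
cv2.imwrite("pics/w4.png",d["image"]);cv2.imwrite("pics/s4.png",S["image"]);cv2.imwrite("pics/t4.png",T["image"])
Rc=R.from_euler("xyz",s["eef_rot"],degrees=True)
zu=s["tcp_pos"][2]-.034
for row,h in((228,.03),(248,.03),(268,.064)):
  print(row,(Rc.inv().apply(onz(d,(row,320),zu+h)-s["tcp_pos"])).round(4))
print(s["tcp_pos"],s["eef_rot"])
P={}
for l in("pocket_floor","lever_pivot","lever_knob","tube_mouth"):
  for c,D in(("wrist",d),("scene",S),("side",T)):
    for p in pinpoint(l,c)[:1]:
      z=dict(pocket_floor=.036,lever_pivot=.062,lever_knob=.104,tube_mouth=zu+.075)[l]
      print(l,c,round(p["score"],2),np.round(p["location"]),onz(D,p["location"],z).round(4))
E
```

```text
228 [0.0287 0.0038 0.004 ]
248 [0.0185 0.0038 0.004 ]
268 [ 0.0201  0.0036 -0.03  ]
[ 0.61601327 -0.0452179   0.17358761] [ 1.79927416e+02 -8.93764843e-02 -9.91234600e+01]
pocket_floor wrist 0.89 [220. 314.] [ 0.6158 -0.0505  0.036 ]
pocket_floor scene 0.76 [298. 318.] [ 0.6228 -0.0479  0.036 ]
pocket_floor side 0.64 [289. 337.] [ 0.6138 -0.0516  0.036 ]
lever_pivot wrist 0.89 [159. 310.] [ 0.6095 -0.1043  0.062 ]
lever_pivot side 0.62 [296. 338.] [ 0.6082 -0.1084  0.062 ]
lever_knob wrist 0.93 [153. 404.] [ 0.5476 -0.099   0.104 ]
lever_knob scene 0.63 [275. 268.] [ 0.5425 -0.1051  0.104 ]
lever_knob side 0.68 [278. 308.] [ 0.551  -0.0972  0.104 ]
tube_mouth wrist 0.96 [328. 317.] [ 0.6138 -0.0443  0.2146]
tube_mouth scene 0.97 [190. 374.] [0.6461 0.1269 0.2146]
tube_mouth side 0.9 [224. 242.] [ 0.433  -0.0624  0.2146]
```

View pics/w4.png

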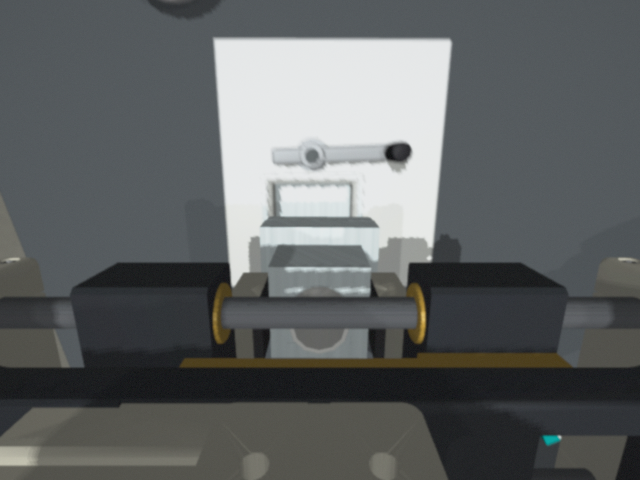

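```bash
python3 - <<'E'
from h import *
from scipy.optimize import least_squares
d=cap("wrist");s=r.get_state();Rc=R.from_euler("xyz",s["eef_rot"],degrees=True);t=s["tcp_pos"]
obs=[((40,215),(85,-95,62)),((40,451),(-85,-95,62)),((153,313),(15,-14.5,82)),((180,268),(50.5,4.5,62)),((180,365),(-20.5,4.5,62))]
def res(v):
  c,sn=np.cos(v[2]),np.sin(v[2]);o=[]
  for px,b in obs:
    p=(v[0]+(c*b[0]-sn*b[1])/1e3,v[1]+(sn*b[0]+c*b[1])/1e3,b[2]/1e3)
    o+=list(np.array(proj(d,p))-px)
  return o
f=least_squares(res,[.596,-.09,-.157]);v=f.x;print(v,np.degrees(v[2]),np.round(f.fun,1))
c,sn=np.cos(v[2]),np.sin(v[2]);p=np.array([v[0]+c*.015-sn*.04,v[1]+sn*.015+c*.04,.036]);print("pocket",p, "tool",Rc.inv().apply(p-t),"tcp",t,s["eef_rot"])
k=Rc.inv().as_matrix()
print("block centre px at .064 col320 ->",Rc.inv().apply(onz(d,(268,320),t[2]+.03)-t))
# camera pose in tool
print(Rc.inv().apply(ray(d,(240,320))[0]-t),Rc.inv().apply(ray(d,(240,320))[1]))
E
```

```text
[ 0.59443392 -0.08754205 -0.14912296] -8.544116149369142 [ 0.   0.5 -1.9  1.8  2.4  1.   0.1  1.8 -0.6 -5.5]
pocket [ 0.61521029 -0.05021454  0.036     ] tool [ 0.00994018 -0.00181675  0.13864591] tcp [ 0.61494681 -0.0401176   0.17464623] [-1.79992309e+02  3.28534757e-03 -9.89746985e+01]
block centre px at .064 col320 -> [ 0.0225435   0.00155358 -0.0300015 ]
[ 0.06802093  0.0009371  -0.15715776] [-0.25763654  0.00458763  0.96623101]
```

```bash
cat >> h.py <<'E'
def avg(n=8,c="wrist"):
    P=[];Q=[];O=[];W=[]
    for i in range(n):
        s=r.get_state();d=cap(c);o,w=ray(d,(240,320));P.append(s["tcp_pos"]);Q.append(s["eef_rot"]%360);O.append(o);W.append(w)
    return map(np.array,(P,Q,O,W))
E
python3 - <<'E'
from h import *
P,Q,O,W=avg(8)
print(P.round(4).tolist());print(O.round(4).tolist());print(W[:3].round(4));print(P.mean(0),Q.mean(0),O.mean(0),r.get_state()["time_s"])
E
```

```text
[[0.6149, -0.0401, 0.1746], [0.6149, -0.0402, 0.1746], [0.6149, -0.0402, 0.1746], [0.6149, -0.0403, 0.1746], [0.615, -0.0403, 0.1746], [0.6149, -0.0404, 0.1745], [0.615, -0.0404, 0.1745], [0.615, -0.0404, 0.1746]]
[[0.6034, -0.1073, 0.3318], [0.6034, -0.1073, 0.3317], [0.6034, -0.1074, 0.3317], [0.6034, -0.1074, 0.3317], [0.6034, -0.1075, 0.3317], [0.6034, -0.1075, 0.3317], [0.6034, -0.1075, 0.3317], [0.6034, -0.1075, 0.3317]]
[[ 0.0358  0.2552 -0.9662]
 [ 0.0358  0.2552 -0.9662]
 [ 0.0358  0.2552 -0.9662]]
[ 0.61494552 -0.04029526  0.17458602] [180.00164453  90.00165836 261.00840658] [ 0.60340236 -0.10742834  0.33170982] 8.6
```

Request:
move_arm:
  targets:
    - [[1.1, 0, 2], [0, 0, 0]]
    - [[1.1, 0, 4], [0, 0, 0]]
    - [[1.1, 0, 6], [0, 0, 0]]
    - [[1.1, 0, 7], [0, 0, 0]]
    - [[1.1, 0, 7], [0, 0, 0]]

```text
time_s: 9.22
tcp_pos: [0.613, -0.0513, 0.1041]
eef_rot: [179.9, -0.0, -99.0]
contact_force: [-0.2, -0.4, -2.4]
gripper_width: 0.0417
gripper_force: 30.0
```

Request:
move_arm:
  targets:
    - [[0, 0, 0], [0, 0, 0]]
    - [[0, 0, 0], [0, 0, 0]]
    - [[0, 0, 0], [0, 0, 0]]
    - [[0, 0, 0], [0, 0, 0]]
    - [[0, 0, 0], [0, 0, 0]]

```text
time_s: 9.85
tcp_pos: [0.6132, -0.0512, 0.1047]
eef_rot: [-180.0, 0.0, -99.0]
contact_force: [0.3, -0.1, -2.4]
gripper_width: 0.0422
gripper_force: 30.0
```

```bash
python3 - <<'E'
from h import *
d=cap("wrist");s=r.get_state();print(s["tcp_pos"],s["eef_rot"])
np.savez("w5.npz",**d)
i=d["image"]
cv2.imwrite("pics/w5.png",cv2.resize(i[100:340,180:500],(800,600),interpolation=cv2.INTER_CUBIC))
E
```

```text
[ 0.61322337 -0.05123102  0.10460213] [-1.79997275e+02  2.75972765e-04 -9.89960572e+01]
```

View pics/w5.png

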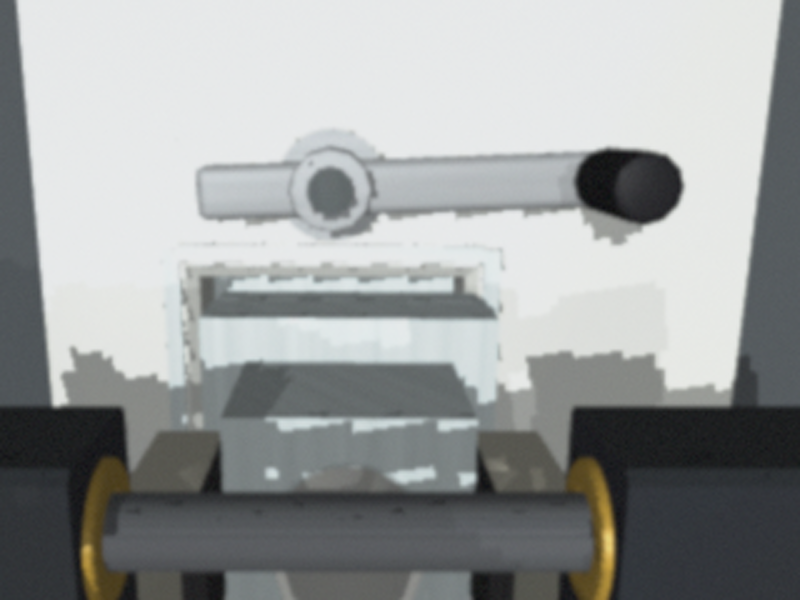

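Crop shows the pocket's outer chamfer edge between (178,247) and (502,247), the flange's top edge (201–499, 316), the bolt at (333,190) and the knob top at (648,187).

```bash
python3 - <<'E'
from h import *
d=dict(np.load("w5.npz"));t=np.array([.6132,-.0512,.1046]);Rc=R.from_euler("xyz",[180,0,-99],degrees=True)
def f(n,x,y,z):
  w=onz(d,(100+y/2.5,180+x/2.5),z);print(n,w.round(4),"tool",Rc.inv().apply(w-t).round(4))
f("ch L",178,247,.062);f("ch R",502,247,.062);f("in L",190,266,.059);f("in R",480,266,.059)
f("fl L",201,316,.1);f("fl R",499,316,.1);f("bot L",222,295,.07);f("nk L",222,416,.134);f("nk R",476,416,.134)
f("bolt",333,190,.082);f("knob",648,187,.104);f("deckL",50,400,.062);f("deckR",738,380,.062)
E
```

```text
ch L [ 0.6456 -0.097   0.062 ] tool [ 0.0402 -0.0391  0.0426]
ch R [ 0.5695 -0.085   0.062 ] tool [0.0402 0.0379 0.0426]
in L [ 0.6443 -0.0917  0.059 ] tool [ 0.0351 -0.0371  0.0456]
in R [ 0.5748 -0.0807  0.059 ] tool [0.0351 0.0334 0.0456]
fl L [ 0.6356 -0.087   0.1   ] tool [ 0.0319 -0.0277  0.0046]
fl R [ 0.5777 -0.0779  0.1   ] tool [0.0319 0.0309 0.0046]
bot L [ 0.6361 -0.0854  0.07  ] tool [ 0.0302 -0.0279  0.0346]
nk L [ 0.6284 -0.077   0.134 ] tool [ 0.0231 -0.0191 -0.0294]
nk R [ 0.5882 -0.0706  0.134 ] tool [ 0.0231  0.0217 -0.0294]
bolt [ 0.6065 -0.1058  0.082 ] tool [ 0.055  -0.0019  0.0226]
knob [ 0.5484 -0.0988  0.104 ] tool [0.0572 0.0566 0.0006]
deckL [ 0.685  -0.0645  0.062 ] tool [ 0.0019 -0.073   0.0426]
deckR [ 0.5153 -0.0429  0.062 ] tool [0.0071 0.098  0.0426]
```

Request:
move_arm:
  targets:
    - [[-0.1, -0.32, 0], [0, 0, 0]]
    - [[-0.1, -0.32, 0], [0, 0, 0]]
    - [[-0.1, -0.32, 0.4], [0, 0, 0]]
    - [[-0.1, -0.32, 0.8], [0, 0, 0]]
    - [[-0.1, -0.32, 1.2], [0, 0, 0]]

```text
time_s: 10.52
tcp_pos: [0.6164, -0.0508, 0.0921]
eef_rot: [180.0, -0.0, -99.0]
contact_force: [-0.3, 0.7, -3.6]
gripper_width: 0.0417
gripper_force: 30.0
```

Request:
move_arm:
  targets:
    - [[0, 0, 0.3], [0, 0, 0]]
    - [[0, 0, 0.6], [0, 0, 0]]
    - [[0, 0, 0.9], [0, 0, 0]]
    - [[0, 0, 0.9], [0, 0, 0]]
    - [[0, 0, 0.9], [0, 0, 0]]

```text
time_s: 11.15
tcp_pos: [0.6166, -0.0507, 0.0837]
eef_rot: [-180.0, -0.0, -99.0]
contact_force: [0.0, -0.0, -2.3]
gripper_width: 0.0418
gripper_force: 30.0
```

Request:
move_arm:
  targets:
    - [[0, 0, 0.4], [0, 0, 0]]
    - [[0, 0, 0.8], [0, 0, 0]]
    - [[0, 0, 1.1], [0, 0, 0]]
    - [[0, 0, 1.3], [0, 0, 0]]
    - [[0, 0, 1.3], [0, 0, 0]]

```text
time_s: 11.78
tcp_pos: [0.6164, -0.0508, 0.0717]
eef_rot: [-180.0, -0.0, -99.0]
contact_force: [-3.9, 0.7, 6.8]
gripper_width: 0.0417
gripper_force: 30.0
```

Request:
move_arm:
  targets:
    - [[0, 0, 0.05], [0, 0, 0]]
    - [[0, 0, 0.1], [0, 0, 0]]
    - [[0, 0, 0.1], [0, 0, 0]]

```text
time_s: 12.15
tcp_pos: [0.6164, -0.0508, 0.0717]
eef_rot: [-180.0, -0.0, -99.0]
contact_force: [-7.1, 2.0, 14.5]
gripper_width: 0.0421
gripper_force: 30.0
```

Request:
move_arm:
  targets:
    - [[0, 0, 0], [0, 0, 0]]
    - [[0, 0, 0], [0, 0, 0]]
    - [[0, 0, 0], [0, 0, 0]]
    - [[0, 0, -1.5], [0, 0, 0]]
    - [[0, 0, -4.5], [0, 0, 0]]
  jaw: 6.4

```text
time_s: 12.78
tcp_pos: [0.6159, -0.0509, 0.1146]
eef_rot: [179.9, -0.1, -99.0]
contact_force: [0.6, 0.4, 0.4]
gripper_width: 0.0642
gripper_force: 0.0
```

Request:
move_arm:
  targets:
    - [[0, 0, -3], [0, 0, 0]]
    - [[0, 0, -6], [0, 0, 0]]
    - [[0, 0, -8], [0, 0, 0]]
    - [[0, 0, -8], [0, 0, 0]]

```text
time_s: 13.28
tcp_pos: [0.6178, -0.0506, 0.1975]
eef_rot: [-179.7, 0.1, -99.0]
contact_force: [-0.6, 0.2, -0.2]
gripper_width: 0.0639
gripper_force: 0.0
```

Request:
move_arm:
  targets:
    - [[1.1, 1.2, 0], [0, 0, 0.154]]
    - [[2.3, 2.4, 0], [0, 0, 0.308]]
    - [[3.4, 3.6, 0], [0, 0, 0.462]]
    - [[4.6, 4.8, 0], [0, 0, 0.616]]
    - [[5.7, 6.0, 0], [0, 0, 0.77]]
  jaw: 4

```text
time_s: 13.9
tcp_pos: [0.5475, -0.098, 0.1941]
eef_rot: [180.0, -0.0, -143.4]
contact_force: [0.3, -0.3, 0.1]
gripper_width: 0.0401
gripper_force: 0.0
```

Request:
move_arm:
  targets:
    - [[0, 0, 0], [0, 0, 0]]
    - [[0, 0, 0], [0, 0, 0]]
    - [[0, 0, 0], [0, 0, 0]]

```text
time_s: 14.28
tcp_pos: [0.5487, -0.0974, 0.1944]
eef_rot: [180.0, -0.0, -143.0]
contact_force: [-0.2, -0.3, 0.5]
gripper_width: 0.04
gripper_force: 0.0
```

```bash
python3 - <<'E'
from h import *
d=cap("wrist");s=r.get_state();print(s["tcp_pos"],s["eef_rot"])
np.savez("w6.npz",**d); cv2.imwrite("pics/w6.png",d["image"])
for l,z in dict(lever_knob=.104,tube_mouth=.111,lever_pivot=.062).items():
  for p in pinpoint(l,"wrist")[:2]: print(l,round(p["score"],2),np.round(p["location"]),onz(d,p["location"],z).round(4))
E
```

```text
[ 0.54872003 -0.09735944  0.19435395] [ 1.79992739e+02 -1.23945051e-02 -1.43026145e+02]
lever_knob 0.61 [244. 317.] [ 0.5495 -0.0975  0.104 ]
tube_mouth 0.85 [342. 313.] [ 0.615  -0.0526  0.111 ]
lever_pivot 0.62 [272. 266.] [ 0.6077 -0.112   0.062 ]
```

View pics/w6.png

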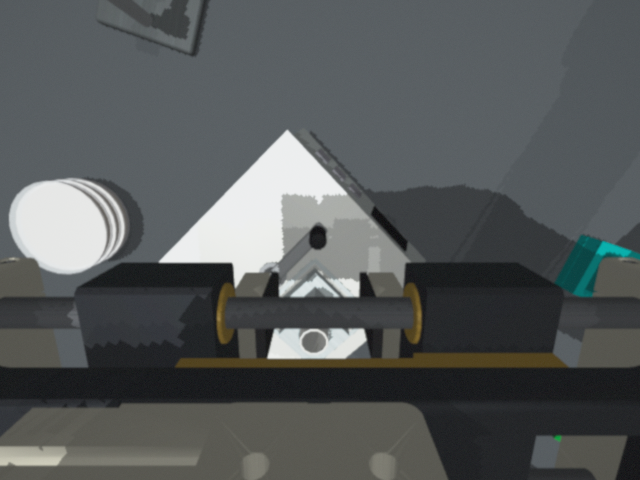

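Knob is at (317,238), exactly under the gripper; block stands in the pocket. Descending round the knob and sweeping it along its arc.

Request:
move_arm:
  targets:
    - [[0, 0, 3], [0, 0, 0]]
    - [[0, 0, 6], [0, 0, 0]]
    - [[0, 0, 9], [0, 0, 0]]
    - [[0, 0, 11.2], [0, 0, 0]]
    - [[0, 0, 11.2], [0, 0, 0]]

```text
time_s: 15.1
tcp_pos: [0.5472, -0.0977, 0.081]
eef_rot: [179.9, -0.2, -143.1]
contact_force: [0.7, -0.4, 1.0]
gripper_width: 0.0397
gripper_force: 0.0
```

Request:
move_arm:
  targets:
    - [[0, 0, 0], [0, 0, 0]]
    - [[0, 0, 0], [0, 0, 0]]
    - [[0, 0, 0], [0, 0, 0]]
  jaw: 2

```text
time_s: 15.48
tcp_pos: [0.5489, -0.0976, 0.0834]
eef_rot: [-180.0, 0.1, -143.1]
contact_force: [-0.0, 0.3, 0.8]
gripper_width: 0.0207
gripper_force: 0.0
```

Request:
move_arm:
  targets:
    - [[0.66, -1.11, 0], [0, 0, 0]]
    - [[1.17, -2.03, 0], [0, 0, 0]]
    - [[1.51, -3.02, 0], [0, 0, 0]]
    - [[1.67, -4.05, 0], [0, 0, 0]]
    - [[1.65, -5.1, 0], [0, 0, 0]]

```text
time_s: 16.1
tcp_pos: [0.5665, -0.1492, 0.0826]
eef_rot: [-180.0, 0.0, -143.1]
contact_force: [-1.6, 0.7, 0.4]
gripper_width: 0.0205
gripper_force: 0.7
```

Request:
move_arm:
  targets:
    - [[-0.2, -1.02, 0], [0, 0, 0]]
    - [[-0.57, -2.0, 0], [0, 0, 0]]
    - [[-1.11, -2.9, 0], [0, 0, 0]]
    - [[-1.65, -3.54, 0], [0, 0, 0]]
    - [[-1.65, -3.54, 0], [0, 0, 0]]

```text
time_s: 16.73
tcp_pos: [0.6011, -0.1667, 0.0824]
eef_rot: [-180.0, 0.0, -143.1]
contact_force: [0.2, -0.3, -0.4]
gripper_width: 0.02
gripper_force: 0.0
```

Request:
move_arm:
  targets:
    - [[-0.14, -0.14, 0], [0, 0, 0]]
    - [[-0.28, -0.29, 0], [0, 0, 0]]
    - [[-0.28, -0.29, 0], [0, 0, 0]]

```text
time_s: 17.1
tcp_pos: [0.6022, -0.1668, 0.0823]
eef_rot: [179.8, -0.1, -143.1]
contact_force: [-5.9, 3.6, 3.8]
gripper_width: 0.0201
gripper_force: 3.3
```

Request:
move_arm:
  targets:
    - [[-0.14, -0.14, 0], [0, 0, 0]]
    - [[-0.28, -0.29, 0], [0, 0, 0]]
    - [[-0.28, -0.29, 0], [0, 0, 0]]

```text
time_s: 17.48
tcp_pos: [0.6028, -0.1668, 0.0817]
eef_rot: [179.6, -0.4, -143.2]
contact_force: [-15.3, 8.6, 9.7]
gripper_width: 0.0202
gripper_force: 8.1
```

Request:
move_arm:
  targets:
    - [[0.3, 0.3, 0], [0, 0, 0]]
    - [[0.45, 0.45, 0], [0, 0, 0]]
    - [[0.45, 0.45, 0], [0, 0, 0]]

```text
time_s: 17.85
tcp_pos: [0.6019, -0.1669, 0.0827]
eef_rot: [180.0, 0.0, -143.1]
contact_force: [-1.3, 2.4, 0.9]
gripper_width: 0.02
gripper_force: 1.8
```

Request:
move_arm:
  targets:
    - [[0, 0, 0], [0, 0, 0]]
    - [[0, 0, 0], [0, 0, 0]]
    - [[0, 0, -2], [0, 0, 0]]
    - [[0, 0, -6], [0, 0, 0]]
    - [[0, 0, -11], [0, 0, 0]]
  jaw: 3.2

```text
time_s: 18.48
tcp_pos: [0.6015, -0.1674, 0.1929]
eef_rot: [179.9, -0.1, -143.1]
contact_force: [0.8, -0.5, 0.4]
gripper_width: 0.0323
gripper_force: 0.0
```

Request:
move_arm:
  targets:
    - [[0, 0, -4], [0, 0, 0]]
    - [[0, 0, -8], [0, 0, 0]]
    - [[4.1, -1, -9], [0, 0, 0]]
    - [[8.2, -2, -9], [0, 0, 0]]
    - [[12.3, -3, -9], [0, 0, 0]]
  jaw: 7

```text
time_s: 19.1
tcp_pos: [0.5209, -0.266, 0.283]
eef_rot: [-179.9, 0.0, -143.1]
contact_force: [0.6, -0.7, -0.4]
gripper_width: 0.0695
gripper_force: 0.0
```

Request:
move_arm:
  targets:
    - [[4.1, -1, 0], [0, 0, 0]]
    - [[8.2, -1.8, 0], [0, 0, 0]]
    - [[8.2, -1.8, 0], [0, 0, 0]]
    - [[8.2, -1.8, 0], [0, 0, 0]]
    - [[8.2, -1.8, 0], [0, 0, 0]]

```text
time_s: 19.73
tcp_pos: [0.4673, -0.3282, 0.2825]
eef_rot: [-180.0, 0.0, -143.1]
contact_force: [-1.3, -0.3, 0.5]
gripper_width: 0.0705
gripper_force: 0.0
```

```bash
python3 - <<'E'
from h import *
S={c:cap(c) for c in("wrist","scene","side")};s=r.get_state();print(s["tcp_pos"],s["eef_rot"],s["joints"].round(0))
for l,z in dict(handle_top=.2,lever_knob=.104,lever_pivot=.062,tube_mouth=.111).items():
  for c in S:
    for p in pinpoint(l,c)[:2]: print(l,c,round(p["score"],2),np.round(p["location"]),onz(S[c],p["location"],z).round(4))
cv2.imwrite("pics/m7.png",np.hstack([cv2.resize(S["wrist"]["image"],(400,300)),cv2.resize(S["scene"]["image"][230:380,200:400],(400,300),interpolation=cv2.INTER_CUBIC)]))
np.savez("w7.npz",**S["wrist"])
E
```

```text
[ 0.46726099 -0.3280332   0.2824411 ] [ 1.79994119e+02 -6.85758692e-03 -1.43049119e+02] [-15.   9.  -8.   0. -73. -38.]
handle_top wrist 0.85 [199. 321.] [ 0.4379 -0.3475  0.2   ]
handle_top scene 0.7 [362. 149.] [ 0.5718 -0.4419  0.2   ]
handle_top scene 0.67 [410. 280.] [ 0.7882 -0.4018  0.2   ]
handle_top side 0.57 [329. 245.] [ 0.4394 -0.343   0.2   ]
handle_top side 0.23 [217. 342.] [ 0.626 -0.038  0.2  ]
lever_knob scene 0.79 [303. 272.] [ 0.5946 -0.1641  0.104 ]
lever_knob side 0.73 [294. 337.] [ 0.5978 -0.1582  0.104 ]
lever_pivot scene 0.64 [304. 295.] [ 0.608  -0.1092  0.062 ]
lever_pivot side 0.95 [293. 340.] [ 0.6119 -0.1007  0.062 ]
lever_pivot side 0.42 [427. 254.] [ 0.4401 -0.4016  0.062 ]
tube_mouth scene 0.84 [191. 371.] [0.5761 0.2525 0.111 ]
tube_mouth scene 0.83 [232. 384.] [0.6749 0.1338 0.111 ]
tube_mouth side 0.72 [219. 339.] [0.6429 0.1133 0.111 ]
tube_mouth side 0.69 [258. 335.] [ 0.6111 -0.0489  0.111 ]
```

View pics/m7.png

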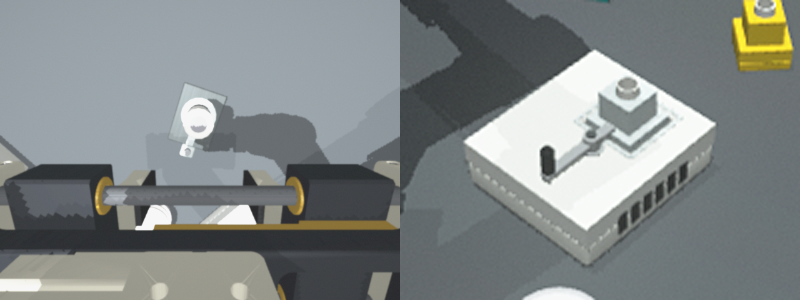

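Right panel: block seated with lever shut, nose over the ledge. Left: homogeniser top at about full-res (321,199). Gripping it.

Request:
move_arm:
  targets:
    - [[3.3, 0.1, 0], [0, 0, 0]]
    - [[3.3, 0.1, 0.5], [0, 0, 0]]
    - [[3.3, 0.1, 4], [0, 0, 0]]
    - [[3.3, 0.1, 8], [0, 0, 0]]
    - [[3.3, 0.1, 12.6], [0, 0, 0]]

```text
time_s: 21.1
tcp_pos: [0.4404, -0.3476, 0.1558]
eef_rot: [-179.9, 0.1, -143.1]
contact_force: [0.1, 0.3, 0.1]
gripper_width: 0.0701
gripper_force: 0.0
```

Request:
move_arm:
  targets:
    - [[0, 0, 0], [0, 0, 0]]
    - [[0, 0, 0], [0, 0, 0]]
    - [[0, 0, 0], [0, 0, 0]]
    - [[0, 0, 0], [0, 0, 0]]

```text
time_s: 21.6
tcp_pos: [0.4405, -0.3479, 0.1581]
eef_rot: [-179.9, 0.1, -143.1]
contact_force: [-0.6, -0.6, 1.1]
gripper_width: 0.0698
gripper_force: 0.0
```

Request:
move_arm:
  targets:
    - [[0, 0, 0], [0, 0, 0]]
    - [[0, 0, 0], [0, 0, 0]]
    - [[0, 0, 0], [0, 0, 0]]
    - [[0, 0, 0], [0, 0, 0]]
    - [[0, 0, 0], [0, 0, 0]]
  jaw: 3
  squeeze: 35

```text
time_s: 22.22
tcp_pos: [0.44, -0.3478, 0.1567]
eef_rot: [-180.0, 0.0, -143.1]
contact_force: [1.0, -0.9, 0.5]
gripper_width: 0.0351
gripper_force: 35.0
```

Request:
move_arm:
  targets:
    - [[0, 0, -1], [0, 0, 0]]
    - [[0, 0, -3], [0, 0, 0]]
    - [[0, 0, -6], [0, 0, 0]]
    - [[0, 0, -9], [0, 0, 0]]
    - [[0, 0, -12], [0, 0, 0]]

```text
time_s: 22.85
tcp_pos: [0.4392, -0.3472, 0.2776]
eef_rot: [179.9, -0.0, -143.1]
contact_force: [0.7, -0.5, -3.2]
gripper_width: 0.0352
gripper_force: 34.9
```

Request:
move_arm:
  targets:
    - [[0, 0, 0], [0, 0, 0]]
    - [[0, 0, 0], [0, 0, 0]]
    - [[0, 0, 0], [0, 0, 0]]

```text
time_s: 23.22
tcp_pos: [0.4391, -0.3472, 0.2752]
eef_rot: [179.9, -0.1, -143.1]
contact_force: [1.5, -0.5, -3.2]
gripper_width: 0.0354
gripper_force: 34.9
```

```bash
cat >> h.py <<'E'
def axis(d,c,label="homogeniser"):
    # probe end centre in picture: lowest part of mask
    m=outline_of(label,c)
    return m
E
python3 - <<'E'
from h import *
S={c:cap(c) for c in("wrist","scene","side")};s=r.get_state();t=s["tcp_pos"];print(t,s["eef_rot"],s["gripper_width"],s["contact_force"])
O={}
for l in("probe_tip","handle_top"):
  for c in S:
    for p in pinpoint(l,c)[:1]:
      O[l,c]=p["location"];z=t[2]-(.136 if l=="probe_tip" else -.044)
      print(l,c,round(p["score"],2),np.round(p["location"],1),(onz(S[c],p["location"],z)-t).round(4))
if ("probe_tip","scene") in O and ("probe_tip","side") in O: print("tri",tri([(S[c],O["probe_tip",c]) for c in("scene","side")])-t)
def crop(c):
  rr,cc=proj(S[c],(t[0],t[1],t[2]-.06)); rr,cc=int(rr),int(cc);a=max(rr-80,0);b=max(cc-60,0)
  print(c,"crop origin row,col",a,b); return cv2.resize(S[c]["image"][a:a+160,b:b+120],(400,533),interpolation=cv2.INTER_CUBIC)
cv2.imwrite("pics/m8.png",np.hstack([crop("scene"),crop("side")]))
E
```

```text
[ 0.43944343 -0.34743837  0.27576217] [ 1.79927586e+02 -4.38892201e-02 -1.43114230e+02] 0.03574391492961874 [-1.11434174 -0.51050054 -3.00327498]
probe_tip wrist 0.91 [227.7 316.9] [-0.002  -0.0015 -0.136 ]
probe_tip scene 0.57 [313.3 138.4] [-0.0064  0.0036 -0.136 ]
probe_tip side 0.56 [360.1 247.9] [-0.002   0.0039 -0.136 ]
handle_top wrist 0.81 [333.5 319.7] [-0.003  -0.0006  0.044 ]
handle_top side 0.82 [261.  236.1] [-0.0007 -0.0016  0.044 ]
tri [-0.00188938  0.00022371 -0.13149391]
scene crop origin row,col 205 71
side crop origin row,col 242 184
```

View pics/m8.png

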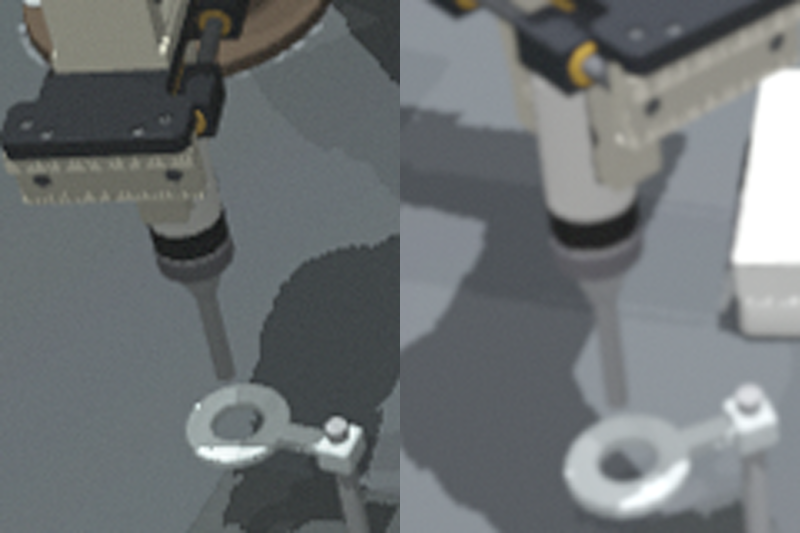

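Tip hangs clear above the ring (scene crop (226,377), side crop (217,405)), upright. Carrying it over the tube.

Request:
move_arm:
  targets:
    - [[-0.96, 0.39, 0], [0, 0, 0]]
    - [[-3.2, 1.29, 0], [0, 0, 0]]
    - [[-6.4, 2.59, 0], [0, 0, 0]]
    - [[-9.6, 3.88, 0], [0, 0, 0]]
    - [[-12.8, 5.17, 0], [0, 0, 0]]

```text
time_s: 24.3
tcp_pos: [0.5118, -0.2279, 0.2767]
eef_rot: [-180.0, 0.0, -143.1]
contact_force: [-0.1, -0.1, -2.6]
gripper_width: 0.0355
gripper_force: 34.9
```

Request:
move_arm:
  targets:
    - [[-3.2, 1.29, 0], [0, 0, 0]]
    - [[-6.4, 2.59, 0], [0, 0, 0]]
    - [[-9.6, 3.88, 0], [0, 0, 0]]
    - [[-12.8, 5.17, 0], [0, 0, 0]]
    - [[-16.0, 6.46, 0], [0, 0, 0]]

```text
time_s: 24.92
tcp_pos: [0.6009, -0.0799, 0.2766]
eef_rot: [-180.0, 0.0, -143.1]
contact_force: [0.7, -1.1, -3.9]
gripper_width: 0.0354
gripper_force: 34.9
```

Request:
move_arm:
  targets:
    - [[-2.2, 0.9, 0], [0, 0, 0]]
    - [[-3.0, 1.2, 0], [0, 0, 0]]
    - [[-3.2, 1.3, 0], [0, 0, 0]]
    - [[-3.2, 1.3, 0], [0, 0, 0]]
    - [[-3.2, 1.3, 0], [0, 0, 0]]

```text
time_s: 25.55
tcp_pos: [0.6178, -0.0528, 0.2768]
eef_rot: [-180.0, 0.0, -143.2]
contact_force: [0.4, 0.4, -2.9]
gripper_width: 0.0354
gripper_force: 34.9
```

Request:
move_arm:
  targets:
    - [[0, 0, 0], [0, 0, 0]]
    - [[0, 0, 0], [0, 0, 0]]
    - [[0, 0, 0], [0, 0, 0]]
    - [[0, 0, 0], [0, 0, 0]]

```text
time_s: 26.05
tcp_pos: [0.6181, -0.0521, 0.2766]
eef_rot: [-180.0, 0.0, -143.1]
contact_force: [-0.2, 0.4, -2.6]
gripper_width: 0.0355
gripper_force: 34.9
```

```bash
python3 - <<'E'
from h import *
S={c:cap(c) for c in("wrist","scene","side")};s=r.get_state();t=s["tcp_pos"];print(t,s["eef_rot"],s["gripper_width"],s["contact_force"])
for l in("probe_tip","tube_mouth","handle_top"):
  for c in S:
    for p in pinpoint(l,c)[:2]:
      z=dict(probe_tip=t[2]-.136,tube_mouth=.111,handle_top=t[2]+.044)[l]
      print(l,c,round(p["score"],2),np.round(p["location"],1),(onz(S[c],p["location"],z)-t).round(4))
W=S["wrist"]["image"]
def crop(c):
  rr,cc=proj(S[c],(t[0],t[1],.12)); rr,cc=int(rr),int(cc);a=max(rr-50,0);b=max(cc-33,0)
  np.savez(f"c9_{c}.npz",**S[c])
  print(c,"crop origin row,col",a,b); return cv2.resize(S[c]["image"][a:a+100,b:b+66],(264,400),interpolation=cv2.INTER_CUBIC)
cv2.imwrite("pics/m9.png",np.hstack([crop("wrist"),crop("scene"),crop("side")]))
E
```

```text
[ 0.61807987 -0.05203442  0.27654578] [ 1.79998269e+02 -1.77720089e-03 -1.43108936e+02] 0.035440833992621684 [-0.12321792 -0.59024274 -2.08114655]
probe_tip wrist 0.8 [229.4 316.3] [ 0.0003 -0.0014 -0.136 ]
probe_tip wrist 0.37 [140.7 128.1] [ 0.0337 -0.1727 -0.136 ]
probe_tip scene 0.94 [258.1 314.5] [-0.0036  0.0049 -0.136 ]
probe_tip side 0.98 [245.  336.7] [-0.0031  0.0073 -0.136 ]
probe_tip side 0.67 [381.6 406.4] [ 0.0403 -0.3659 -0.136 ]
tube_mouth wrist 0.96 [222.3 318.4] [-1.000e-03 -1.000e-04 -1.655e-01]
tube_mouth wrist 0.91 [351.8 581.3] [-0.0576  0.3146 -0.1655]
tube_mouth scene 0.87 [271.8 312.5] [-0.0027 -0.0036 -0.1655]
tube_mouth scene 0.83 [233.4 378.4] [ 0.0487  0.1756 -0.1655]
tube_mouth side 0.86 [196.9 294.8] [-0.0673  0.2982 -0.1655]
tube_mouth side 0.81 [219.8 339.2] [ 0.0256  0.1628 -0.1655]
handle_top wrist 0.85 [332.1 320.1] [-0.0031 -0.0009  0.044 ]
handle_top side 0.79 [161.5 339.9] [0.0039 0.0087 0.044 ]
wrist crop origin row,col 175 284
scene crop origin row,col 217 281
side crop origin row,col 205 305
```

View pics/m9.png

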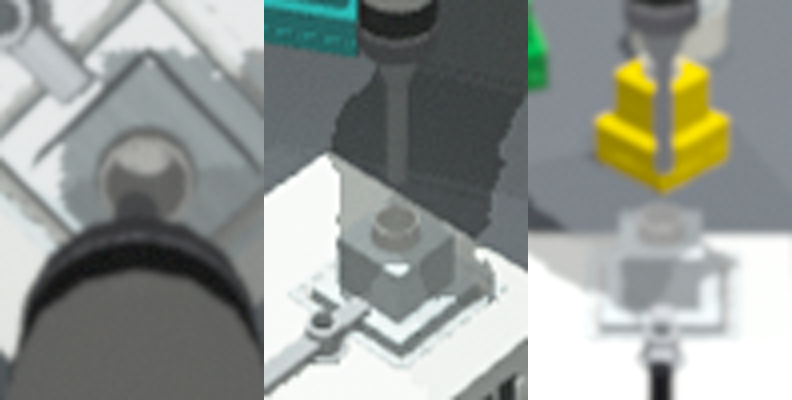

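Wrist panel: tube mouth ring centred near (147,176), probe tip end near (137,197). Scene: tip (133,185) over mouth (132,222). Side: tip (134,172), mouth (127,218).

```bash
python3 - <<'E'
from h import *
org=dict(wrist=(175,284),scene=(217,281),side=(205,305))
px=dict(wrist=((147,176),(137.5,200)),scene=((132,222),(133,183)),side=((127,218),(134,170)))
A=[];b=[]
for c in org:
  d=dict(np.load(f"c9_{c}.npz"));g=lambda q:(org[c][0]+q[1]/4-.4,org[c][1]+q[0]/4-.4)
  m=onz(d,g(px[c][0]),.111);tz=.1405;tp=onz(d,g(px[c][1]),tz)
  o,w=ray(d,g(px[c][0]));h=w[:2]/np.linalg.norm(w[:2]);n=np.array([-h[1],h[0]])
  D=(m-tp)[:2];print(c,"mouth",m.round(4),"tip",tp.round(4),"mouth-tip",D.round(4),"perp dir",n.round(3),"perp",(n@D).round(4),"along",(h@D).round(4))
  if c=="wrist":
      A+=[h*.5];b+=[h@D*.5]
  A+=[n];b+=[n@D]
x=np.linalg.lstsq(np.array(A),np.array(b),rcond=None)[0];print("move tip by",x)
Rc=R.from_euler("xyz",[180,0,-143.1],degrees=True);print("tool",Rc.inv().apply([*x,0])*100)
# verticality: scene/side projected column of a vertical line at tip vs probe/handle
for c,pts in dict(scene=[(133,185),(133,70)],side=[(134,172),(138,60)]).items():
  d=dict(np.load(f"c9_{c}.npz"));g=lambda q:(org[c][0]+q[1]/4-.4,org[c][1]+q[0]/4-.4)
  tp=onz(d,g(pts[0]),.1405);print(c,"expected col/row of point 60 mm above tip",np.round(proj(d,tp+[0,0,.06]),1),"seen",g(pts[1]), "handle top",np.round(proj(d,tp+[0,0,.18]),1))
E
```

```text
wrist mouth [ 0.613  -0.0528  0.111 ] tip [ 0.614  -0.0549  0.1405] mouth-tip [-0.001   0.0021] perp dir [-0.624  0.781] perp 0.0023 along 0.0005
scene mouth [ 0.6177 -0.0552  0.111 ] tip [ 0.6202 -0.0583  0.1405] mouth-tip [-0.0025  0.0031] perp dir [-0.838 -0.545] perp 0.0004 along 0.004
side mouth [ 0.6131 -0.0514  0.111 ] tip [ 0.6166 -0.053   0.1405] mouth-tip [-0.0035  0.0016] perp dir [-0.99   0.142] perp 0.0037 along 0.0011
move tip by [-0.00234044  0.00197557]
tool [6.85438491e-02 2.98507899e-01 3.65566743e-17]
scene expected col/row of point 60 mm above tip [239.2 313.9] seen (234.1, 313.85) handle top [186.8 314.1]
side expected col/row of point 60 mm above tip [221.5 338. ] seen (219.6, 339.1) handle top [164.1 337.7]
```

Request:
move_arm:
  targets:
    - [[0.1, 0.28, 0], [0, 0, 0]]
    - [[0.1, 0.28, 0.8], [0, 0, 0]]
    - [[0.1, 0.28, 1.6], [0, 0, 0]]
    - [[0.1, 0.28, 2.2], [0, 0, 0]]
    - [[0.1, 0.28, 2.2], [0, 0, 0]]

```text
time_s: 27.28
tcp_pos: [0.6153, -0.0505, 0.2537]
eef_rot: [180.0, -0.1, -143.1]
contact_force: [0.2, -0.1, -2.8]
gripper_width: 0.0354
gripper_force: 34.9
```

Request:
move_arm:
  targets:
    - [[0, 0, 0], [0, 0, 0]]
    - [[0, 0, 0], [0, 0, 0]]
    - [[0, 0, 0], [0, 0, 0]]
    - [[0, 0, 0], [0, 0, 0]]

```text
time_s: 27.78
tcp_pos: [0.6156, -0.0504, 0.2547]
eef_rot: [-180.0, 0.0, -143.1]
contact_force: [-0.2, 0.2, -2.8]
gripper_width: 0.0356
gripper_force: 34.9
```

```bash
python3 - <<'E'
from h import *
np.set_printoptions(linewidth=250)
S={c:cap(c) for c in("wrist","scene","side")};s=r.get_state();t=s["tcp_pos"];print(t,s["eef_rot"],s["gripper_width"],s["contact_force"])
for c in S: np.savez(f"c10_{c}.npz",**S[c])
for l in("probe_tip","tube_mouth"):
  for c in S:
    for p in pinpoint(l,c)[:1]:
      z=dict(probe_tip=t[2]-.136,tube_mouth=.111)[l]
      print(l,c,round(p["score"],2),np.round(p["location"],1),(onz(S[c],p["location"],z)-t).round(4))
g=lambda c:cv2.cvtColor(S[c]["image"],cv2.COLOR_BGR2GRAY)
print("wrist cols302-341");
for i in range(204,236,2): print(i,g("wrist")[i,302:342])
print("scene cols300-328")
for i in range(240,282,3): print(i,g("scene")[i,300:329])
print("side cols322-352")
for i in range(230,272,3): print(i,g("side")[i,322:353])
E
```

```text
[ 0.61560955 -0.05044292  0.25461565] [-1.79997494e+02  2.89711221e-03 -1.43113188e+02] 0.03530380285319264 [-0.67640849  0.23339645 -2.90663582]
probe_tip wrist 0.82 [225.1 320. ] [-0.0047 -0.0011 -0.136 ]
probe_tip scene 0.73 [266.1 312.9] [-0.0042  0.0023 -0.136 ]
probe_tip side 0.94 [255.6 338. ] [ 0.001  -0.0002 -0.136 ]
tube_mouth wrist 0.94 [193.7 620.3] [-0.1872  0.1972 -0.1436]
tube_mouth scene 0.74 [269.  312.3] [-0.0051  0.0015 -0.1436]
tube_mouth side 0.93 [227.4 241.3] [-0.1971  0.1608 -0.1436]
wrist cols302-341
204 [156 112  98 105 120 141 154 159 158 157 156 156 155 157 155 154 154 156 156 157 158 159 160 158 156 152 141 120 101  99 114 136 150 156 159 159 157 157 157 155]
206 [104 110 130 143 149 154 156 158 160 159 158 156 155 154 155 156 156 155 154 154 157 157 158 159 159 157 156 151 139 118 100  98 116 136 151 158 158 159 158 156]
208 [131 146 154 156 155 153 153 155 156 156 159 157 155 156 155 155 155 157 157 155 155 153 156 156 158 158 158 158 156 152 139 117 100 102 124 145 155 157 159 158]
210 [156 157 157 157 158 154 154 154 153 154 154 154 150 147 146 143 14
[... 4833 characters left out ...]
6 131 131 132 130 131 132 132 131 132 131 132 131]
257 [132 132 131 131 132 135 143 148 149 151 154 158 157 152 145 142 143 145 151 156 157 155 152 151 150 146 141 134 131 132 132]
260 [131 131 130 132 135 146 167 176 176 174 172 173 169 164 161 161 162 162 159 160 164 166 170 172 173 168 154 136 131 131 131]
263 [158 159 158 158 161 170 182 189 188 182 169 159 158 160 161 163 164 162 159 156 154 157 163 169 171 175 182 189 191 193 193]
266 [186 182 181 183 184 185 188 190 190 189 185 181 176 172 170 170 169 168 171 172 175 178 178 177 176 188 209 227 241 248 250]
269 [190 187 184 179 174 170 168 166 166 166 166 167 167 167 166 167 167 167 167 167 167 167 171 179 194 201 194 180 172 171 178]
```

```bash
python3 - <<'E'
from h import *
d=dict(np.load("c10_wrist.npz"));t=np.array([.6156,-.0504,.2546]);Rc=R.from_euler("xyz",[180,0,-143.1],degrees=True)
X=lambda rr,c,z:(Rc.inv().apply(onz(d,(rr,c),z)-t)*1000).round(2)
print("rim far outer",X(212,317.5,.111),"rim L/R",X(225.5,304,.111),X(225.5,330.5,.111),"bore",X(225.5,307.5,.111),X(225.5,327,.111))
print("tip far edge",X(222.8,317.6,.1185),"tip L/R",X(227,312.5,.1185),X(227,322.7,.1185))
g=cv2.cvtColor(d["image"],cv2.COLOR_BGR2GRAY);print(g[206:234,316:319].mean(1).round())
E
```

```text
rim far outer [ 14.91  -0.28 143.6 ] rim L/R [  2.42 -12.63 143.6 ] [  2.41  11.58 143.6 ] bore [  2.42  -9.43 143.6 ] [  2.41   8.39 143.6 ]
tip far edge [  6.52  -0.18 136.1 ] tip L/R [  2.7   -4.73 136.1 ] [  2.7    4.36 136.1 ]
[156. 155. 155. 154. 143. 125. 108. 109. 129. 152. 159. 154. 150. 147.
 148. 145. 127.  97.  76.  71.  72.  71.  66.  59.  54.  54.  63.  78.]
```

Tip and mouth agree within about 1 mm after a tiny correction; lowering.

Request:
move_arm:
  targets:
    - [[-0.07, -0.04, 0], [0, 0, 0]]
    - [[-0.07, -0.04, 0.3], [0, 0, 0]]
    - [[-0.07, -0.04, 0.8], [0, 0, 0]]
    - [[-0.07, -0.04, 1.3], [0, 0, 0]]
    - [[-0.07, -0.04, 1.8], [0, 0, 0]]

```text
time_s: 28.85
tcp_pos: [0.6163, -0.0504, 0.236]
eef_rot: [180.0, -0.0, -143.1]
contact_force: [-0.1, -0.3, -2.6]
gripper_width: 0.0354
gripper_force: 34.9
```

Request:
move_arm:
  targets:
    - [[0, 0, 0], [0, 0, 0]]
    - [[0, 0, 0], [0, 0, 0]]
    - [[0, 0, 0], [0, 0, 0]]

```text
time_s: 29.22
tcp_pos: [0.6165, -0.0504, 0.2368]
eef_rot: [-180.0, 0.0, -143.1]
contact_force: [-0.1, -0.1, -3.1]
gripper_width: 0.0355
gripper_force: 34.9
```

```bash
python3 - <<'E'
from h import *
np.set_printoptions(linewidth=250)
S={c:cap(c) for c in("scene","side")};s=r.get_state();print(s["tcp_pos"],s["contact_force"],s["moment"])
g=lambda c:cv2.cvtColor(S[c]["image"],cv2.COLOR_BGR2GRAY)
for c,a,b,c0 in(("scene",250,282,298),("side",246,272,320)):
  print(c,c0)
  for i in range(a,b,2): print(i,g(c)[i,c0:c0+33])
E
```

```text
[ 0.61648059 -0.05033963  0.23675647] [ 0.35388961  0.36745501 -3.5374369 ] [ 0.06614374 -0.07623646 -0.00484009]
scene 298
250 [104  66  70  69  69  72  69  68  70  66  70  76  93  91  93  94  92  92  95  88  75  67  70  67  66  67  69  68  67  66  67  67  67]
252 [68 71 71 71 70 70 71 69 70 69 68 70 79 90 88 93 92 90 87 75 66 65 69 68 65 67 65 67 67 68 68 70 68]
254 [65 68 69 73 73 73 69 69 70 71 69 68 69 80 90 90 93 91 81 67 68 69 70 66 70 67 68 66 68 67 68 67 68]
256 [166 145  99  71  75  73  75  77  70  70  68  70  71  80  94  92  94  91  83  70  69  69  72  70  70  68  68  68  71  69  68  70  69]
258 [175 178 179 174 144 116  84  72  75  71  78  80  76  83  92  93  95  92  83  67  70  70  71  70  71  71  68  71  66  69  68  66  69]
260 [173 177 177 178 178 178 178 152 119  84  70  72  74  86  94  94  95  94  87  79  78  77  76  73  72  74  73  70  65  70  68  67  71]
262 [229 172 174 178 176 176 177 176 177 177 167 144 101  80  94  92  95  95  82  74  74  75  71  73  74  76  74  78  77  77  73  72  74]
264 [249 170 178 178 177 176 176 177 180 177 177 175 162 128  91  94  95  94
[... 2268 characters left out ...]
1 131 132]
262 [140 141 142 142 141 140 145 158 175 185 183 176 166 161 163 164 164 163 162 161 161 160 156 158 165 170 172 169 161 153 150 150 151]
264 [175 174 174 174 174 174 176 181 186 190 190 184 174 163 157 158 158 158 159 158 157 155 156 159 165 169 173 183 206 223 230 231 231]
266 [183 184 183 181 180 182 188 199 202 197 191 188 187 181 176 173 170 169 169 169 171 174 175 176 176 174 173 189 219 239 249 250 251]
268 [192 190 188 183 178 175 185 209 221 211 191 182 181 182 182 181 180 181 181 181 182 181 182 182 181 175 172 172 181 190 195 197 203]
270 [193 192 189 186 182 178 175 176 175 166 155 149 149 149 150 150 149 150 150 152 151 151 150 149 150 150 151 155 162 166 169 169 171]
```

Probe enters the mouth centred in both views (scene cols 313.6 vs 313.6, side 337.7 vs 337.6), no contact force. Lowering the rest.

Request:
move_arm:
  targets:
    - [[0, 0, 0.4], [0, 0, 0]]
    - [[0, 0, 0.9], [0, 0, 0]]
    - [[0, 0, 1.4], [0, 0, 0]]
    - [[0, 0, 1.9], [0, 0, 0]]
    - [[0, 0, 2.4], [0, 0, 0]]

```text
time_s: 29.95
tcp_pos: [0.6164, -0.0503, 0.2121]
eef_rot: [180.0, -0.0, -143.1]
contact_force: [-0.5, -0.1, -3.4]
gripper_width: 0.035
gripper_force: 34.9
```

Request:
move_arm:
  targets:
    - [[0, 0, 0.5], [0, 0, 0]]
    - [[0, 0, 1.0], [0, 0, 0]]
    - [[0, 0, 1.4], [0, 0, 0]]
    - [[0, 0, 1.6], [0, 0, 0]]
    - [[0, 0, 1.7], [0, 0, 0]]

```text
time_s: 30.58
tcp_pos: [0.6164, -0.0504, 0.1955]
eef_rot: [-180.0, 0.0, -143.1]
contact_force: [1.4, 0.3, -1.7]
gripper_width: 0.0354
gripper_force: 34.9
```

Request:
move_arm:
  targets:
    - [[0, 0, 0], [0, 0, 0]]
    - [[0, 0, 0], [0, 0, 0]]
    - [[0, 0, 0], [0, 0, 0]]
    - [[0, 0, 0], [0, 0, 0]]
    - [[0, 0, 0], [0, 0, 0]]

```text
time_s: 31.2
tcp_pos: [0.6164, -0.0504, 0.1955]
eef_rot: [180.0, -0.0, -143.1]
contact_force: [-0.6, -0.3, -3.1]
gripper_width: 0.0358
gripper_force: 34.9
```

```bash
python3 - <<'E'
from h import *
np.set_printoptions(linewidth=250)
S={c:cap(c) for c in("scene","side")};s=r.get_state();print(s["time_s"],s["tcp_pos"],s["eef_rot"],s["contact_force"],s["moment"],np.abs(s["qd"]).max())
g=lambda c:cv2.cvtColor(S[c]["image"],cv2.COLOR_BGR2GRAY)
for c,a,b,c0 in(("scene",226,282,298),("side",214,268,320)):
  print(c,c0)
  for i in range(a,b,3): print(i,g(c)[i,c0:c0+33])
E
```

```text
31.3 [ 0.61638682 -0.05035441  0.19555373] [ 1.79999509e+02 -1.81944392e-03 -1.43115507e+02] [ 0.38605472  0.32769263 -3.43642021] [ 0.11620497 -0.12076277 -0.02633666] 0.1331045761900742
scene 298
226 [59 53 50 54 50 50 50 48 50 50 48 47 48 42 46 45 43 42 42 43 44 42 44 41 43 42 42 42 46 45 44 43 41]
229 [41 43 42 44 54 52 48 51 52 53 62 64 63 62 62 61 66 74 74 74 73 72 79 87 87 88 88 89 86 92 92 91 90]
232 [119 112 127 126 128 135 120 110 129 134 120 112 125 124 123 130 116 111 125 131 120 126 118 126 119 123 111 112 112 123 126 119 110]
235 [108  91  62  54  55  70 101 111 107 107 108 109 108 106 106 107 107 108 105 107 108 105 107 105 109 108 107 108 106 107 106 108 109]
238 [109 110 104  89  92 109 107 109 108 107 108 107 107 107 106 108 107 107 109 108 106 109 108 105 106 105 105 111 114 122 107 109 112]
241 [109 123 124 115 116 118 115 122 130 115 117 114 126 124 119 106 117 110 119 109 117 111 115 118 120  96  88  83  81  79  81  81  80]
244 [106 105 107 106 104 106 108 119 121 122 123 113 102 108 106 109 109 107 106 108 108 107 106 109 118  84  64  68  64  68  66  65  67]
24
[... 3413 characters left out ...]
4 132 133]
253 [134 133 133 132 132 134 133 132 133 133 133 133 132 127 121 118 116 115 117 117 117 123 127 133 133 134 133 134 133 134 133 132 134]
256 [133 132 133 132 133 132 134 134 136 137 137 138 141 144 146 135 124 118 118 122 137 147 147 142 139 137 138 137 135 133 134 133 134]
259 [133 133 134 131 133 133 135 146 161 170 173 172 170 167 156 142 126 121 119 126 142 155 165 170 173 174 172 168 155 138 133 132 133]
262 [140 139 140 139 140 142 145 155 169 178 180 173 164 158 158 158 158 158 161 162 163 160 158 159 166 171 173 170 162 153 152 152 151]
265 [184 182 182 183 184 188 192 195 195 193 191 187 180 170 163 161 160 159 159 159 159 159 160 165 170 172 174 189 218 241 250 252 252]
```

```bash
python3 -c "
from plant import r
print(r.close_job())"
```

```text
the job is handed in; nothing more can be done
None
```

I handed the job in with the tube block seated in the bath, the lever shut at its stop, and the homogeniser held upright and still, its probe centred in the tube to within about 1 mm with no contact force showing and the tip an estimated 1 cm above the tube floor.

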